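Size a fired test rod in a ring gauge

ROBOT

A 6-joint arm with a two-finger parallel gripper is mounted at the origin on the work surface; the furniture and walls round the work are solid. World frame = base frame: x ahead of the robot, y to its left, z up, the work surface at z = 0. Lengths are in m, angles in rad, forces in N, time in s.
With the tool pointing down it reaches from about 0.275 to 0.85 m from the base axis. Payload 19 kg.
Tool frame: the origin (TCP) lies midway between the tips of the shut fingers; the grasp point (between the pads) lies env.grip_point_offset behind it (env.grip_point_offset is the distance from the TCP to the grasp point, in m); z points along the fingers, x is the direction in which the jaws open and shut, and the axes are right-handed (so a half turn about z gives the same grasp; the last joint's range is limited). The gripper opens to 85 mm and grips with 20 to 120 N. Pads are 22 mm wide; open, the fingers measure 114 mm over their backs; the gripper's body (76 mm by 85 mm) begins 54 mm behind the grasp point. The pads swing forward as they close: fully open they stand 13 mm farther back than shut.
Start: joints at [-1.295, 0.15, 1.437, -0, 1.554, -0.134], TCP at [0.229, -0.527, 0.231] pointing down, gripper open.
Joint ranges: [-2.8, 2.8], [-0.68, 2.1], [0.12, 2.68], [-1.39, 4.53], [0.16, 2.79], [-2.81, 2.81]. Speed limits (rad/s): [1.89, 1.89, 2.22, 3.01, 3.01, 3.01].

INTERFACE

Orientations are given as a unit quaternion [x, y, z, w].
In Python, from rig import env gives the robot as it stands.
- The arm moves only by the tool servo_tool, never from a script. Its argument "deltas" is one flat list of numbers, 6 for each row, row after row: the shift along the tool's x, y, z in m, then the turn, a rotation vector about the tool's x, y, z in rad. A call has 1 to 20 rows; each row shifts and turns the commanded pose from where the row before left it, along the tool's axes as they then stand; what a row does not reach is not made up. A row lasts 1/8 s, in which the tool goes at most 62.5 mm and 10.7 degrees, less where a joint would pass 70% of its speed; a pose out of reach is approached as far as the arm can. A call is refused whole if a number of a shift passes 0.0625 or a number of a turn 0.188, either way. A call with a gripper value outside its range is refused whole. "hand" is the opening, from -1 (shut) to 1 (fully open), set as the call begins (left out, the last holds). The fingers move at their own pace and stop on an object; "force" is the grip in N (left out, the last holds). Time passes only in rows, so rows that do not move let the fingers close. It gives the time, the measured TCP pose, the force and the opening at its end, in the units of the state.
- env.read_state(): the state, without advancing time (a new reading comes with each control period).
- env.grab_frame(name): name is "side" or "top" or "wrist"; returns a dict with "img" (420x560x3 uint8, red, green, blue), "vfov" (degrees; the focal length in pixels is half the picture's height over the tangent of half this angle, whatever the lens; pixels are square), "cx", "cy" (the principal point, pixels), "R" (3x3) and "t" (3): a world point X has camera coordinates R X + t. Camera axes: x right, y down, z forward; pixel columns grow to the right and rows downward; lengths in m; the calibration is good to about 2 mm. A picture is of the moment at which its call begins. There is no depth.
- env.hand_in(): hands the job in, once; it reports no verdict.
The state is a dict: "time_s": time; "joint_pos": joint angles; "joint_velocities": joint speeds; "effort": joint torques, N m; "tcp_pos": TCP position; "orientation": TCP orientation; "force": force on the tool from outside, world axes, zero at the start; "moment": the same for the moment, N m; "grip_width": opening from 0.0 (shut) to 1.0 (fully open).
Only numpy, scipy, OpenCV 4.12 (cv2) and the standard library are available. Lean on these libraries where they do the work, as an engineer would, in place of code of your own. Each camera call takes 0.05 s, during which the arm holds its last target. There are 200 camera calls.

TASK

Size the white fired-clay test rod: lift it out of the wooden stand and feed it down through the rings of the gauge, feeling your way through the middle ring, which may sit slightly off to one side, until a ring stops it. Press it down lightly (some 5 to 10 N) on the ring that stops it for about a second, then let go and leave it standing there. Never force the rod (fired clay chips: never more than about 25 N against the gauge), and leave the red rod and the other things where they are.

Things in the scene. Friction and masses are not known exactly. Their poses are not given: they have to be found in the camera images.
- gauge: Ring gauge fixed to the table: grey base 130 x 100 mm, top 15 mm above the table, a 147 mm post 56 mm along +x, and four level rings one above another on one vertical axis, open from above: outer diameter 44 mm, 8 mm thick, bores 31, 23, 14, 10 mm downward. Origin on the table under the rings' axis; z up. Lowest ring (10 mm bore, dark steel): top face at 34 mm.
- gauge_top (a point): Centre of the uppermost ring (aluminium, bore 31 mm) at its top face, 147 mm above the table.
- gauge_mid (a point): Point on the gauge's axis 108 mm above the table, at the height of the top face of the brass ring (bore 23 mm). The brass ring itself sits up to 4.5 mm off this point along the gauge's +y or -y (not measured: find it by feel). It is sprung: gives downward about 1 mm per 3 N, at most 8 mm, but not sideways.
- stop_rail: Steel strip on the gauge's post that carries the copper ring (bore 14 mm, centred on the axis). That ring's top face is set anywhere from 48 to 76 mm above the table and is not measured; it is sprung: gives downward about 1 mm per 3 N, at most 8 mm. The strip's origin is the gauge's origin and does not tell the ring's height.
- rod_stand: Light wooden block 70 x 170 x 45 mm (x, y, z), fixed on the table, origin at the centre of its underside. Two upright blind holes, 22 mm wide, 35 mm deep, 50 mm to either side of the centre along its y; a rod stands in each, 115 mm of it sticking out.
- white_rod: The white rod to be sized: round, 20 mm thick, 150 mm long, about 0.1 kg, foot with a 1.5 mm chamfer. Origin at the centre of its foot, z along the rod to its top. It stands in the stand with up to 2 degrees of lean.
- white_rod_foot (a point): Centre of the white rod's foot (same point as its origin).
- red_rod: Terracotta-red rod of the same size and shape, in the other hole: not to be touched. Origin at the centre of its foot.
- cone_cup: Pale green glazed cup, 68 mm wide, 55 mm high, loose, beyond the gauge at the right. Origin at the centre of its underside.
- pigment_pot: Blue pigment pot with white lid, 52 mm wide, 65 mm high, loose, between gauge and stand. Origin at the centre of its underside.
Mind the look-alikes: they are no part of the job. What is meant by the white_rod is not pink, and is the larger of those in its own colour.

How it is judged:
On the way, in this order (a step that is already met when the one before it is completed fails the run):
1. the foot of the white rod is inside the uppermost ring (x of white_rod_foot in the frame of gauge between -0.007 and 0.007 m and y of white_rod_foot in the frame of gauge between -0.008 and 0.008 m and z of white_rod_foot in the frame of gauge between 0.095 and 0.143 m), for 0.05 s.
2. the foot of the white rod has passed through the middle (brass) ring (x of white_rod_foot in the frame of gauge between -0.007 and 0.007 m and y of white_rod_foot in the frame of gauge between -0.008 and 0.008 m and z of white_rod_foot in the frame of gauge below 0.092 m), for 0.05 s.
3. held in the gripper, the white rod is pressed lightly (3 to 18 N) on the copper ring that stops it (x of white_rod_foot in the frame of gauge between -0.007 and 0.007 m and y of white_rod_foot in the frame of gauge between -0.008 and 0.008 m and contact force between white_rod and stop_rail between 3 and 18 N and contact force between the fingers and white_rod above 0.5 N), for 0.3 s.
At the end, for the whole second after the job is handed in: The white rod stands in the gauge, through the two upper rings, its foot resting on the copper ring (40 to 85 mm above the table, within 7 mm of the gauge's axis along its x and 8 mm along its y), within 0.12 rad of upright, at rest and let go (x of white_rod_foot in the frame of gauge between -0.007 and 0.007 m and y of white_rod_foot in the frame of gauge between -0.008 and 0.008 m and z of white_rod_foot in the frame of gauge between 0.04 and 0.085 m and angle between white_rod's own z axis and vertical below 0.12 rad and linear speed of white_rod below 0.02 m/s and contact force between white_rod and stop_rail above 0.2 N); the robot touches nothing.
It fails at once if the white rod is forced: more than 25 N between it and the gauge (contact force between white_rod and gauge above 25 N).
It fails at once if the red rod is moved by more than 20 mm (distance of red_rod from where it was at the start of the episode above 0.02 m).
It fails at once if the pale green cup is moved by more than 20 mm (distance of cone_cup from where it was at the start of the episode above 0.02 m).
It fails at once if the blue pigment pot is moved by more than 20 mm (distance of pigment_pot from where it was at the start of the episode above 0.02 m).
It also fails if it takes over 54 s, if anything falls off the work surface, if the arm or the gripper's body presses on something with over 40 N, if the wrist force passes 120 N, or if a joint passes its speed limit or range.

## Working session

There is one attempt and no reset: what is moved stays moved. The work goes in short steps, Python scripts to look and compute and a tool call to move; the robot and the scene stay as the last step left them, time stands still between calls to the robot, and variables do not carry over. Pictures are saved under pics/ and viewed, about 8 in all and at most 12, crops included, and the job is handed in when it is done.

Besides the shell and the picture viewer there is one more tool, called after "Emit:" as name(argument=value, ...) on one line, values as JSON. servo_tool: Moves the arm, as the interface text tells. Its arguments: {"type":"object","properties":{"deltas":{"type":"array"},"hand":{"type":"number"},"force":{"type":"number"}},"required":["deltas"]}

```bash
mkdir -p pics; cat > h.py <<'E'
import numpy as np, cv2, pickle
from rig import env
def grab(n,tag):
    f=env.grab_frame(n); cv2.imwrite(f'pics/{tag}.png',cv2.cvtColor(f['img'],cv2.COLOR_RGB2BGR)); pickle.dump(f,open(f'pics/{tag}.pkl','wb')); return f
def load(tag): return pickle.load(open(f'pics/{tag}.pkl','rb'))
def K(f):
    h=f['img'].shape[0]; return h/2/np.tan(np.radians(f['vfov'])/2)
def proj(f,X):
    c=np.asarray(f['R'])@np.asarray(X,float)+np.asarray(f['t']); k=K(f); return np.array([f['cx']+k*c[0]/c[2],f['cy']+k*c[1]/c[2]])
def ray(f,u,v):
    R=np.asarray(f['R']);k=K(f); d=R.T@np.array([(u-f['cx'])/k,(v-f['cy'])/k,1]); return -R.T@np.asarray(f['t']),d
def atz(f,u,v,z):
    o,d=ray(f,u,v); return o+d*(z-o[2])/d[2]
E
python3 - <<'E'
from h import *
for n in ['side','top']:
    f=grab(n,n+'0'); print(n,{k:np.round(v,3) for k,v in f.items() if k!='img'}, ray(f,280,210))
print(env.read_state(), env.grip_point_offset)
a=cv2.imread('pics/side0.png');b=cv2.imread('pics/top0.png')
E
```

```text
side {'vfov': np.float64(46.55), 'cx': np.float64(276.395), 'cy': np.float64(207.719), 'R': array([[-0.901, -0.434,  0.014],
       [-0.217,  0.422, -0.88 ],
       [ 0.376, -0.796, -0.474]]), 't': array([0.415, 0.201, 1.215])} (array([-0.04005241,  1.06217649,  0.74669512]), array([ 0.36872886, -0.79718146, -0.47813921]))
top {'vfov': np.float64(48.509), 'cx': np.float64(274.531), 'cy': np.float64(207.339), 'R': array([[-0.027, -1.   , -0.007],
       [-0.992,  0.028, -0.125],
       [ 0.125,  0.003, -0.992]]), 't': array([0.029, 0.449, 1.319])} (array([0.28160634, 0.01227572, 1.36513856]), array([ 0.11877889, -0.00814927, -0.99297303]))
{'time_s': 0.1, 'joint_pos': array([-1.29497481e+00,  1.50928881e-01,  1.43791734e+00,  3.04841357e-05,
        1.55377044e+00, -1.33995908e-01]), 'joint_velocities': array([ 0.0009557 , -0.00074465, -0.00129111, -0.00052766, -0.00090151,
        0.00070739]), 'effort': array([ 5.75594677e-03, -7.14374614e+01, -5.71798182e+01, -2.07360931e-04,
        7.05889091e-03,  6.41648057e-05]), 'tcp_pos': array([ 0.22904336, -0.52719916,  0.23076458]), 'orientation': array([ 8.36194063e-01, -5.48433430e-01, -3.76796534e-04, -3.46991047e-04]), 'force': array([ 0.18174132, -0.71399726,  0.48462279]), 'moment': array([-0.00033248,  0.01204151, -0.03613279]), 'grip_width': 1.0012732018994557} 0.0187
```

View pics/side0.png

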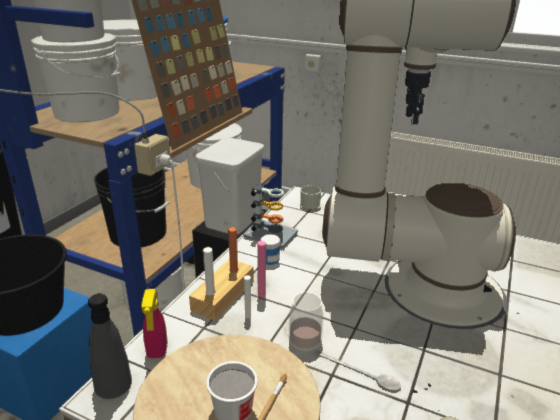

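View pics/top0.png

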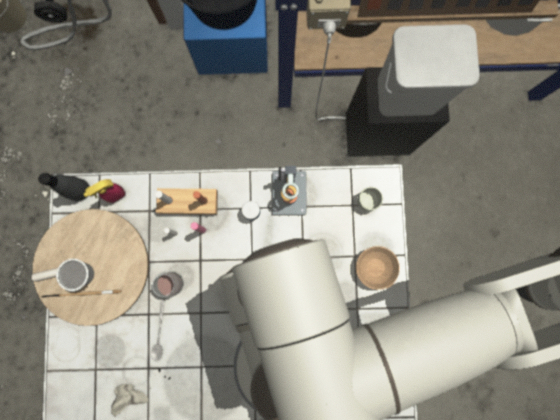

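The side view shows the stand with the white rod (~209,270) and the red rod (~233,252). Pink and small white look-alikes stand nearer the camera. The gauge is at ~(272,215) and the pot at ~(270,250). I'll enlarge both views.

```bash
python3 - <<'E'
import cv2,numpy as np
a=cv2.imread('pics/side0.png')[170:330,180:340];b=cv2.imread('pics/top0.png')[160:250,145:325]
cv2.imwrite('pics/c1.png',cv2.resize(a,None,fx=3.7,fy=3.7,interpolation=cv2.INTER_CUBIC))
cv2.imwrite('pics/c2.png',cv2.resize(b,None,fx=4.4,fy=4.4,interpolation=cv2.INTER_CUBIC))
E
```

```text
(no output)
```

View pics/c1.png

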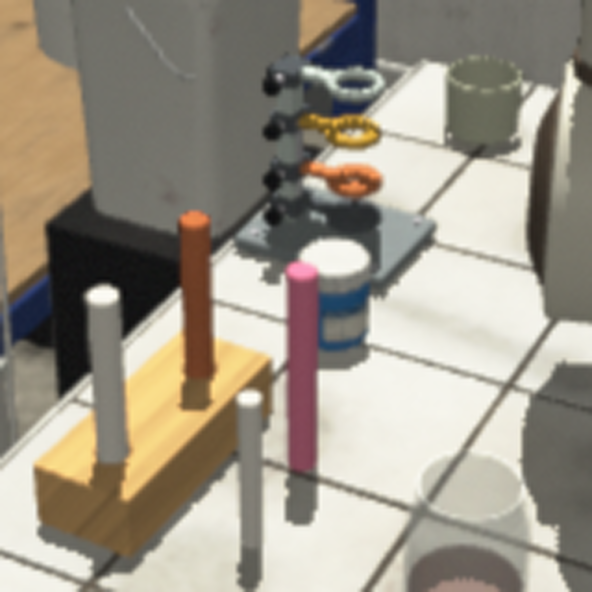

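View pics/c2.png

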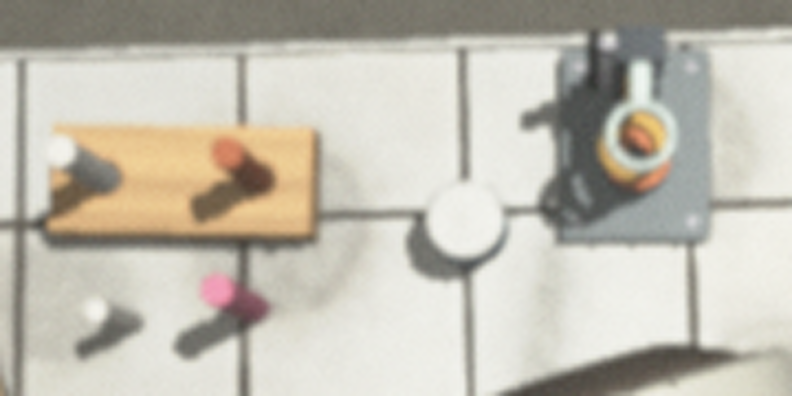

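```bash
cat >> h.py <<'E'
def tri(*obs):
    A=np.zeros((3,3));b=np.zeros(3)
    L=[]
    for f,u,v in obs:
        o,d=ray(f,u,v);d/=np.linalg.norm(d);P=np.eye(3)-np.outer(d,d);A+=P;b+=P@o;L.append((o,P))
    X=np.linalg.solve(A,b); return X,[np.linalg.norm(P@(X-o)) for o,P in L]
E
python3 - <<'E'
from h import *
S=load('side0');T=load('top0')
s=lambda u,v:(180+(u+.5)/3.7-.5,170+(v+.5)/3.7-.5)
t=lambda u,v:(145+(u+.5)/4.4-.5,160+(v+.5)/4.4-.5)
for n,a,b,z in [('whitetop',(104,295),(61,152),.16),('redtop',(195,220),(227,152),.16),('ringtop',(357,84),(640,135),.147),('pot',(337,252),(463,222),.065),('pinktop',(302,270),(218,291),.15),('whtop2',(249,398),(96,310),.12)]:
    X,e=tri((S,*s(*a)),(T,*t(*b))); print(n,X.round(4),np.round(e,4),atz(S,*s(*a),z).round(4),atz(T,*t(*b),z).round(4))
print('rod base s',atz(S,*s(113,457),.045).round(4),'t',atz(T,*t(107,178),.045).round(4))
for p in [(52,124),(318,129),(312,238),(47,232)]: print('stand',atz(T,*t(*p),.045).round(4))
for p in [(36,465),(130,550),(272,355)]: print('standS',atz(S,*s(*p),.045).round(4))
for p in [(558,45),(712,47),(710,242),(557,242)]: print('base',atz(T,*t(*p),.015).round(4))
E
```

```text
whitetop [0.4758 0.319  0.1605] [0.0006 0.0006] [0.4756 0.3183 0.16  ] [0.4764 0.3194 0.16  ]
redtop [0.4725 0.2199 0.1603] [0.0012 0.0012] [0.4715 0.2194 0.16  ] [0.4736 0.2205 0.16  ]
ringtop [ 0.4779 -0.0264  0.1459] [0.0014 0.0014] [ 0.4755 -0.0246  0.147 ] [ 0.4791 -0.0258  0.147 ]
pot [0.4377 0.0856 0.072 ] [0.0008 0.0008] [0.4418 0.0754 0.065 ] [0.4393 0.0863 0.065 ]
pinktop [0.3914 0.2279 0.1506] [0.0003 0.0003] [0.3916 0.227  0.15  ] [0.3917 0.2281 0.15  ]
whtop2 [0.3848 0.3098 0.1102] [0.0009 0.0009] [0.3774 0.3212 0.12  ] [0.3849 0.3079 0.12  ]
rod base s [0.4728 0.3236 0.045 ] t [0.477  0.3187 0.045 ]
stand [0.5137 0.3547 0.045 ]
stand [0.5055 0.1808 0.045 ]
stand [0.434  0.1856 0.045 ]
stand [0.4427 0.3576 0.045 ]
standS [0.5105 0.3514 0.045 ]
standS [0.4181 0.3913 0.045 ]
standS [0.4367 0.1834 0.045 ]
base [0.5631 0.023  0.015 ]
base [ 0.5588 -0.08    0.015 ]
base [ 0.4275 -0.074   0.015 ]
base [0.4303 0.0272 0.015 ]
```

The rod top is at (0.476, 0.319) and the ring axis at about (0.478, -0.026). Heading to above the rod with the jaws along world y.

Emit:
servo_tool(deltas=[0,0,0,0,0,0.1365,0,0,0,0,0,0.1365,-0.02,-0.006,0,0,0,0.137,-0.0486,-0.0141,0,0,0,0,-0.0486,-0.0141,0,0,0,0,-0.0486,-0.0141,0,0,0,0,-0.0486,-0.0141,0,0,0,0,-0.0486,-0.0141,0,0,0,0,-0.0486,-0.0141,0,0,0,0,-0.0486,-0.0141,0,0,0,0,-0.0486,-0.0141,0,0,0,0,-0.0486,-0.0141,0,0,0,0,-0.0486,-0.0141,0,0,0,0,-0.0486,-0.0141,0,0,0,0,-0.0486,-0.0141,0,0,0,0,-0.0486,-0.0141,0,0,0,0,-0.0486,-0.0141,0,0,0,0,-0.0486,-0.0141,0,0,0,0,-0.0486,-0.0141,0,0,0,0,-0.0486,-0.0141,0,0,0,0], hand=1, force=40)

```text
time_s: 2.6
tcp_pos: [0.4722, 0.3211, 0.231]
orientation: [0.707, -0.707, -0.0, 0.0]
force: [1.1, -0.3, 0.5]
grip_width: 1.002
```

```bash
python3 - <<'E'
from h import *
f=grab('wrist','w1'); print({k:np.round(v,3) for k,v in f.items() if k!='img'})
print(proj(f,[.476,.319,.16]),proj(f,[.475,.319,.045]))
E
```

```text
{'vfov': np.float64(67.568), 'cx': np.float64(281.86), 'cy': np.float64(211.633), 'R': array([[ 0.   , -1.   ,  0.001],
       [-0.952,  0.   ,  0.306],
       [-0.306, -0.001, -0.952]]), 't': array([0.32 , 0.411, 0.524])}
[283.86271991 221.12956732] [283.1168249  185.93410108]
```

View pics/w1.png

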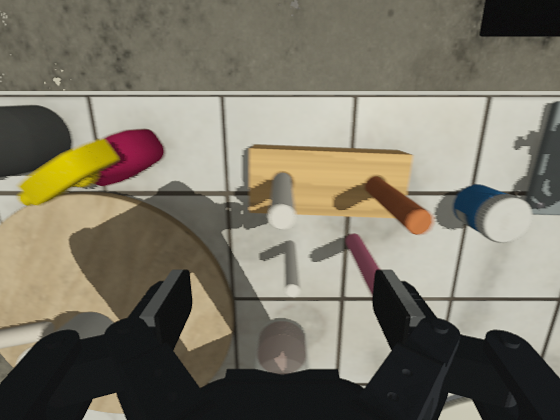

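The wrist view shows the white rod's top at (284,216) and its exit from the stand at (282,180). The fingers straddle it.

```bash
python3 - <<'E'
from h import *
f=load('w1');S=load('side0');T=load('top0')
g=cv2.cvtColor(f['img'],cv2.COLOR_RGB2GRAY)[165:235,262:305]
print(atz(f,284,216,.16),atz(f,282,182,.045))
for p in [(248,146),(410,153)]: print(atz(f,*p,.045))
c=cv2.imread('pics/w1.png')[130:250,220:440]
cv2.imwrite('pics/c3.png',cv2.resize(c,None,fx=3.6,fy=3.6,interpolation=cv2.INTER_CUBIC))
E
```

```text
[0.47988609 0.3189097  0.16      ] [0.47928265 0.32019324 0.045     ]
[0.51696964 0.355108   0.045     ]
[0.50983692 0.18783419 0.045     ]
```

View pics/c3.png

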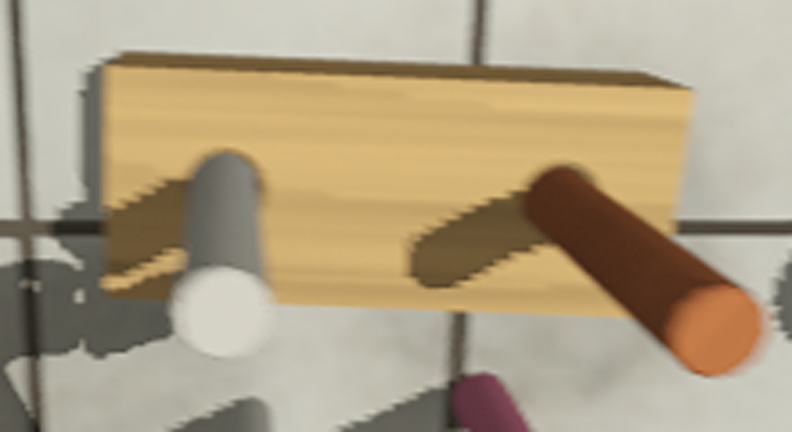

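Emit:
servo_tool(deltas=[0.0015,-0.006,0,0,0,0,0,0,0.03,0,0,0,0,0,0.03,0,0,0,0,0,0.03,0,0,0,0,0,0.02,0,0,0,0,0,0,0,0,0])

```text
time_s: 3.4
tcp_pos: [0.4777, 0.3167, 0.1203]
orientation: [-0.707, 0.708, 0.0, -0.001]
force: [-0.2, 0.2, -0.2]
grip_width: 1.001
```

Emit:
servo_tool(deltas=[0,0,0,0,0,0,0,0,0,0,0,0,0,0,0,0,0,0,0,0,0,0,0,0,0,0,0,0,0,0,0,0,0,0,0,0], hand=-1, force=40)

```text
time_s: 4.15
tcp_pos: [0.4784, 0.3182, 0.1218]
orientation: [-0.707, 0.707, -0.0, 0.001]
force: [-0.3, 2.1, 5.1]
grip_width: 0.223
```

Emit:
servo_tool(deltas=[0,0,-0.01,0,0,0,0,0,-0.02,0,0,0,0,0,-0.03,0,0,0,0,0,-0.04,0,0,0,0,0,-0.04,0,0,0,0,0,-0.04,0,0,0,0,0,0,0,0,0,0.02,0,0,0,0,0,0.04,0,0,0,0,0,0.045,0,0,0,0,0,0.045,0,0,0,0,0,0.045,0,0,0,0,0,0.045,0,0,0,0,0,0.045,0,0,0,0,0,0.04,0,0,0,0,0,0.02,0,0,0,0,0,0,0,0,0,0,0,0,0,0,0])

```text
invalid input at $.deltas: expected a multiple of 6 numbers
```

```bash
python3 - <<'E'
from h import *
S=grab('side','side1');T=grab('top','top1');W=grab('wrist','w2')
s=env.read_state();print(s['tcp_pos'],s['force'],s['moment'],s['grip_width'])
x,y=.478,-.026
for n,f in zip('STW',(S,T,W)): print(n,proj(f,[x,y,.17]),proj(f,[x,y,.147]))
a=cv2.imread('pics/side1.png')[120:260,220:340];c=cv2.imread('pics/w2.png')[60:330,150:410]
a=cv2.resize(a,None,fx=4,fy=4,interpolation=cv2.INTER_CUBIC)[:540]
c=cv2.resize(c,(300,312),interpolation=cv2.INTER_CUBIC)
b=cv2.imread('pics/top1.png')[160:230,250:330];b=cv2.resize(b,(300,240),interpolation=cv2.INTER_CUBIC)
o=np.zeros((560,780,3),np.uint8);o[:540,:480]=a[:, :480];o[:312,480:]=c;o[315:555,480:]=b
cv2.imwrite('pics/c4.png',o)
E
```

```text
[0.4783416  0.31819741 0.12179959] [-0.10282202  1.91687656  5.5033453 ] [ 0.49230413  0.0280109  -0.0187666 ] 0.22196928442970182
S [275.62583119 184.41327515] [275.51337408 191.94906641]
T [290.37246431 189.27099903] [290.13885977 190.6888711 ]
W [1235.4616219   342.50417263] [1080.72846295  304.94698437]
```

View pics/c4.png

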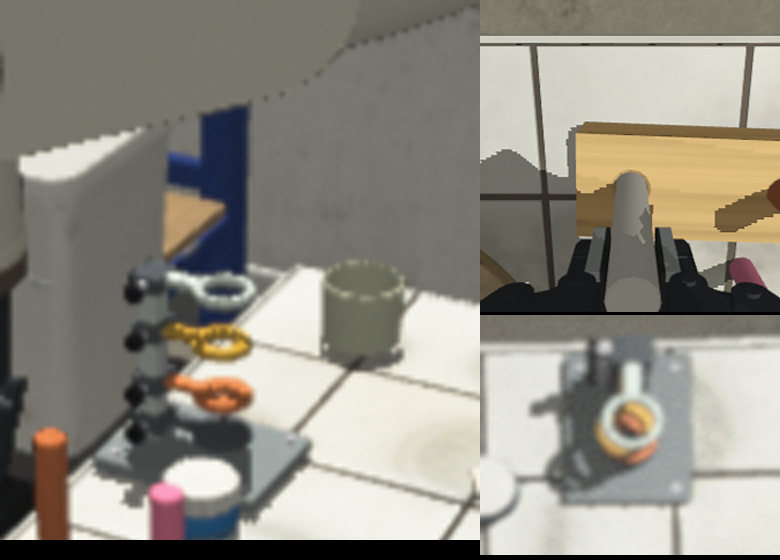

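The grip is good and the rod stands between the pads. In both fixed views the brass ring looks shifted towards +y, i.e. left of the line through the other rings. Resending the lift with the rows counted properly.

Emit:
servo_tool(deltas=[0,0,-0.01,0,0,0,0,0,-0.02,0,0,0,0,0,-0.03,0,0,0,0,0,-0.04,0,0,0,0,0,-0.04,0,0,0,0,0,-0.04,0,0,0,0,0,0,0,0,0,0.02,0,0,0,0,0,0.04,0,0,0,0,0,0.045,0,0,0,0,0,0.045,0,0,0,0,0,0.045,0,0,0,0,0,0.045,0,0,0,0,0,0.045,0,0,0,0,0,0.04,0,0,0,0,0,0.02,0,0,0,0,0,0,0,0,0,0,0,0,0,0,0,0,0])

```text
time_s: 6.55
tcp_pos: [0.4776, -0.0269, 0.3008]
orientation: [-0.707, 0.707, 0.0, -0.0]
force: [0.2, -0.4, -0.8]
grip_width: 0.225
```

```bash
python3 - <<'E'
from h import *
S=grab('side','side1');T=grab('top','top1');W=grab('wrist','w2')
s=env.read_state();print(s['tcp_pos'],s['force'],s['moment'],s['grip_width'])
x,y=.478,-.026
for n,f in zip('STW',(S,T,W)): print(n,proj(f,[x,y,.19]),proj(f,[x,y,.147]))
a=cv2.imread('pics/side1.png')[120:260,220:340];c=cv2.imread('pics/w2.png')[60:330,150:410]
a=cv2.resize(a,None,fx=4,fy=4,interpolation=cv2.INTER_CUBIC)[:540]
c=cv2.resize(c,(300,312),interpolation=cv2.INTER_CUBIC)
o=np.zeros((600,780,3),np.uint8);o[:540,:480]=a[:, :480];o[:312,480:]=c
cv2.imwrite('pics/c5.png',o)
E
```

```text
[ 0.477946   -0.02643414  0.30118339] [-0.10255392  0.20564209 -1.39185431] [ 0.01934249 -0.0145508   0.00195767] 0.22575006291701907
S [275.72512458 177.75959001] [275.51337408 191.94906641]
T [290.58287949 187.99387573] [290.13885977 190.6888711 ]
W [280.45516755 209.25731156] [280.62545689 196.04733086]
```

View pics/c5.png

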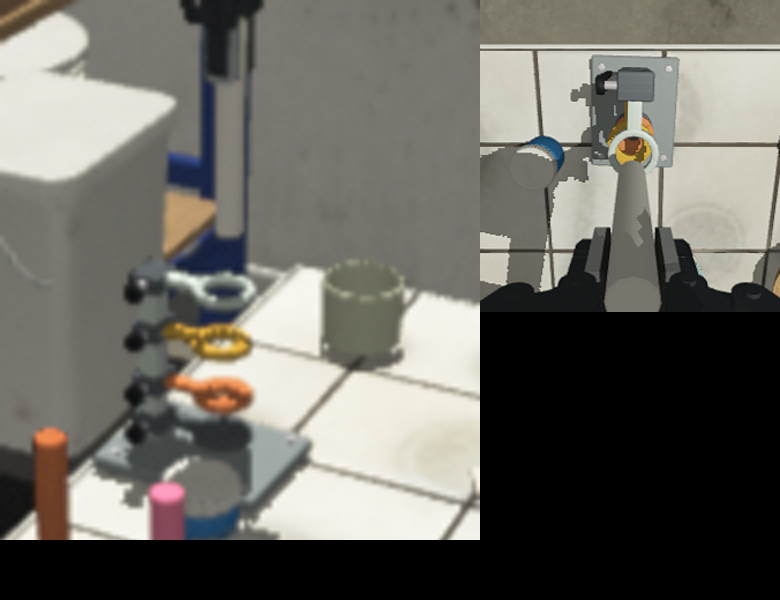

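The rod foot hangs at c5 (229,232), right over the ring in the side view. A closer look through the wrist camera is worth one more picture.

```bash
python3 - <<'E'
import cv2
c=cv2.imread('pics/w2.png')[140:240,240:325]
cv2.imwrite('pics/c6.png',cv2.resize(c,None,fx=6,fy=6,interpolation=cv2.INTER_CUBIC))
E
```

```text
(no output)
```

View pics/c6.png

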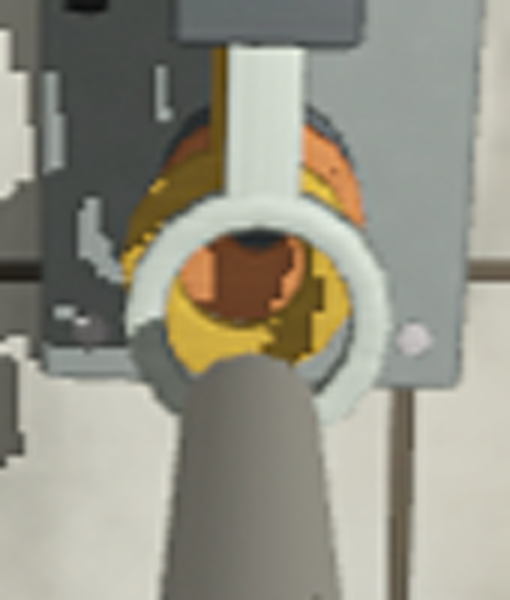

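Emit:
servo_tool(deltas=[0,-0.004,0.01,0,0,0,0,0,0.015,0,0,0,0,0,0.01,0,0,0,0,0,0.002,0,0,0,0,0,0,0,0,0,0,0,0,0,0,0])

```text
time_s: 7.45
tcp_pos: [0.4822, -0.0271, 0.2647]
orientation: [-0.707, 0.707, -0.0, 0.0]
force: [-0.3, -0.4, -1.4]
grip_width: 0.223
```

```bash
python3 - <<'E'
from h import *
S=grab('side','side2');W=grab('wrist','w3')
s=env.read_state();print(s['tcp_pos'],s['force'],s['moment'],s['grip_width'])
p=s['tcp_pos'];ft=[p[0],p[1],p[2]+.0187-.13]; print(ft)
print(proj(W,ft),proj(S,ft))
a=cv2.imread('pics/side2.png')[160:230,250:320];c=cv2.imread('pics/w3.png')[140:240,240:325]
a=cv2.resize(a,None,fx=5,fy=5,interpolation=cv2.INTER_CUBIC)
c=cv2.resize(c,None,fx=5,fy=5,interpolation=cv2.INTER_CUBIC)
o=np.zeros((500,780,3),np.uint8);o[:350,:350]=a;o[:,352:352+425]=c
cv2.imwrite('pics/c7.png',o)
E
```

```text
[ 0.482176   -0.02714387  0.26466616] [-0.09944013  0.1748752  -1.34514205] [ 0.01426901 -0.0341589  -0.06863715] 0.22139714204998676
[np.float64(0.4821760004397198), np.float64(-0.02714387118787838), np.float64(0.15336615939302956)]
[280.98341175 209.47152929] [274.36102567 189.40399719]
```

View pics/c7.png

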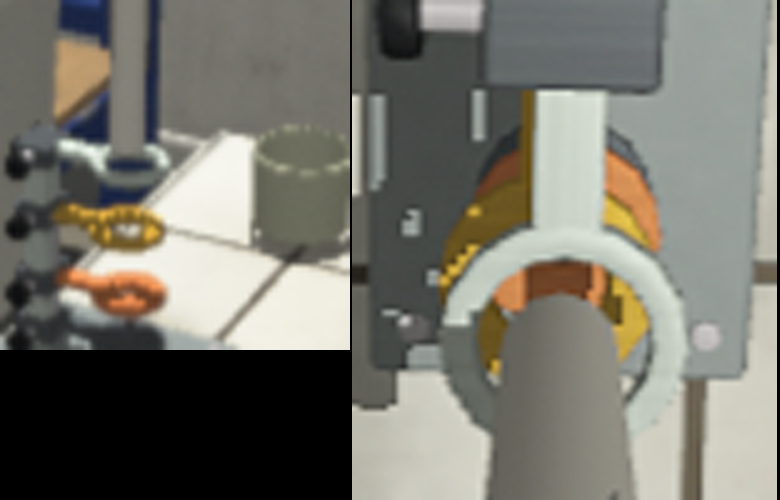

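The foot is centred over the top ring in x and about 0.8 mm to +y. The brass ring shows roughly 2-4 mm to +y. Entering the top ring with a 1.5 mm shift to +y.

Emit:
servo_tool(deltas=[-0.0015,0,0.003,0,0,0,0,0,0.003,0,0,0,0,0,0.003,0,0,0,0,0,0.003,0,0,0,0,0,0.003,0,0,0])

```text
time_s: 8.18
tcp_pos: [0.4821, -0.0256, 0.2491]
orientation: [-0.707, 0.707, 0.0, 0.0]
force: [-0.4, 0.2, -1.1]
grip_width: 0.222
```

Emit:
servo_tool(deltas=[0,0,0.004,0,0,0,0,0,0.004,0,0,0,0,0,0.004,0,0,0,0,0,0.004,0,0,0,0,0,0.004,0,0,0,0,0,0.003,0,0,0,0,0,0,0,0,0])

```text
time_s: 9.05
tcp_pos: [0.482, -0.0256, 0.2261]
orientation: [-0.707, 0.707, 0.0, -0.0]
force: [-0.1, -0.7, -0.9]
grip_width: 0.223
```

Foot about 115 mm up, inside the top ring with no contact. Now feeling for the brass ring.

Emit:
servo_tool(deltas=[0,0,0.0015,0,0,0,0,0,0.0015,0,0,0,0,0,0.0015,0,0,0,0,0,0.0015,0,0,0,0,0,0.0015,0,0,0,0,0,0.001,0,0,0,0,0,0,0,0,0])

```text
time_s: 9.93
tcp_pos: [0.4821, -0.0256, 0.2178]
orientation: [-0.707, 0.707, 0.0, -0.0]
force: [0.4, -0.2, -0.8]
grip_width: 0.221
```

Emit:
servo_tool(deltas=[0,0,0.001,0,0,0,0,0,0.001,0,0,0,0,0,0.001,0,0,0,0,0,0,0,0,0])

```text
time_s: 10.42
tcp_pos: [0.4821, -0.0256, 0.2147]
orientation: [-0.707, 0.707, 0.0, -0.0]
force: [-0.2, 0.8, -0.1]
grip_width: 0.223
```

Emit:
servo_tool(deltas=[0,0,0.001,0,0,0,0,0,0.001,0,0,0,0,0,0,0,0,0])

```text
time_s: 10.8
tcp_pos: [0.482, -0.0256, 0.2127]
orientation: [-0.707, 0.707, 0.0, 0.0]
force: [-0.2, 0.8, -1.1]
grip_width: 0.219
```

```bash
python3 - <<'E'
from h import *
s=env.read_state();print(s['tcp_pos'],s['force'],s['moment'])
E
```

```text
[ 0.48204971 -0.02557129  0.21270779] [-0.15403234  0.78338664 -1.12492227] [ 0.03900204  0.06989307 -0.06484534]
```

No vertical load with the foot ~6 mm below the brass ring's top face, so it appears to be entering. Continuing.

Emit:
servo_tool(deltas=[0,0,0.001,0,0,0,0,0,0.001,0,0,0,0,0,0.001,0,0,0,0,0,0.001,0,0,0,0,0,0,0,0,0])

```text
time_s: 11.42
tcp_pos: [0.4821, -0.0256, 0.2087]
orientation: [-0.707, 0.707, 0.0, -0.0]
force: [0.0, 0.2, -1.3]
grip_width: 0.225
```

Emit:
servo_tool(deltas=[0,0,0.001,0,0,0,0,0,0.001,0,0,0,0,0,0.001,0,0,0,0,0,0.001,0,0,0,0,0,0.001,0,0,0,0,0,0,0,0,0])

```text
time_s: 12.18
tcp_pos: [0.4821, -0.0256, 0.2037]
orientation: [-0.707, 0.707, 0.0, 0.0]
force: [0.0, -0.3, -0.6]
grip_width: 0.22
```

Emit:
servo_tool(deltas=[0,0,0.0015,0,0,0,0,0,0.0015,0,0,0,0,0,0.0015,0,0,0,0,0,0.0015,0,0,0,0,0,0.0015,0,0,0,0,0,0.0015,0,0,0,0,0,0.0015,0,0,0,0,0,0.0015,0,0,0,0,0,0,0,0,0])

```text
time_s: 13.3
tcp_pos: [0.4821, -0.0256, 0.1917]
orientation: [-0.707, 0.707, 0.0, -0.0]
force: [-0.5, 1.2, -0.7]
grip_width: 0.223
```

Emit:
servo_tool(deltas=[0,0,0.001,0,0,0,0,0,0.001,0,0,0,0,0,0.001,0,0,0,0,0,0.001,0,0,0,0,0,0,0,0,0])

```text
time_s: 13.92
tcp_pos: [0.482, -0.0256, 0.1877]
orientation: [-0.707, 0.707, 0.0, -0.0]
force: [-0.6, 0.4, -1.1]
grip_width: 0.218
```

Emit:
servo_tool(deltas=[0,0,0.001,0,0,0,0,0,0.001,0,0,0,0,0,0.001,0,0,0,0,0,0.001,0,0,0,0,0,0.001,0,0,0,0,0,0,0,0,0])

```text
time_s: 14.68
tcp_pos: [0.4821, -0.0256, 0.1827]
orientation: [-0.707, 0.707, 0.0, 0.0]
force: [-0.3, -0.0, -1.5]
grip_width: 0.22
```

Emit:
servo_tool(deltas=[0,0,0.001,0,0,0,0,0,0.001,0,0,0,0,0,0.001,0,0,0,0,0,0,0,0,0])

```text
time_s: 15.18
tcp_pos: [0.4821, -0.0256, 0.1797]
orientation: [-0.707, 0.707, 0.0, 0.0]
force: [-0.3, 0.5, -1.1]
grip_width: 0.222
```

Emit:
servo_tool(deltas=[0,0,0.001,0,0,0,0,0,0.001,0,0,0,0,0,0,0,0,0])

```text
time_s: 15.55
tcp_pos: [0.4821, -0.0256, 0.1777]
orientation: [-0.707, 0.707, 0.0, 0.0]
force: [0.3, 0.1, -0.0]
grip_width: 0.225
```

Possibly first touch (-0.0 N). Continuing in 1 mm steps.

Emit:
servo_tool(deltas=[0,0,0.001,0,0,0,0,0,0.001,0,0,0,0,0,0,0,0,0])

```text
time_s: 15.92
tcp_pos: [0.4821, -0.0256, 0.1759]
orientation: [-0.707, 0.707, -0.0, 0.0]
force: [-1.2, -0.6, 2.0]
grip_width: 0.22
```

Emit:
servo_tool(deltas=[0,0,0.001,0,0,0,0,0,0,0,0,0])

```text
time_s: 16.18
tcp_pos: [0.4822, -0.0256, 0.175]
orientation: [-0.707, 0.707, -0.0, 0.0]
force: [-1.0, 1.2, 5.0]
grip_width: 0.222
```

Emit:
servo_tool(deltas=[0,0,0.0007,0,0,0,0,0,0,0,0,0,0,0,0,0,0,0,0,0,0,0,0,0,0,0,0,0,0,0,0,0,0,0,0,0,0,0,0,0,0,0,0,0,0,0,0,0,0,0,0,0,0,0])

```text
time_s: 17.3
tcp_pos: [0.4822, -0.0256, 0.1745]
orientation: [-0.707, 0.707, -0.0, 0.0]
force: [-1.6, 1.0, 7.0]
grip_width: 0.221
```

```bash
python3 - <<'E'
from h import *
S=grab('side','side3')
s=env.read_state();print(s['tcp_pos'],s['force'],s['moment'])
a=S['img'][150:250,235:325][...,::-1]
cv2.imwrite('pics/c8.png',cv2.resize(a,None,fx=5,fy=5,interpolation=cv2.INTER_CUBIC))
E
```

```text
[ 0.48225625 -0.0256119   0.1745078 ] [-0.97760097  0.68530708  7.24734197] [0.23549533 0.27231383 0.03932256]
```

View pics/c8.png

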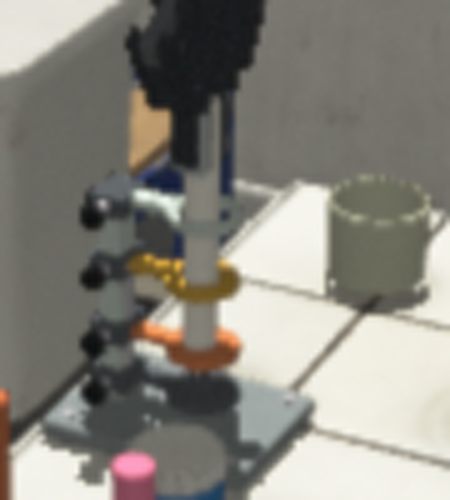

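The rod passes through the aluminium and brass rings and its foot presses on the copper ring (c8 ~205,345). Wrist load was 7 N, held for over a second. Easing off, then releasing.

Emit:
servo_tool(deltas=[0,0,-0.001,0,0,0,0,0,-0.001,0,0,0,0,0,-0.0003,0,0,0,0,0,0,0,0,0])

```text
time_s: 17.85
tcp_pos: [0.482, -0.0256, 0.1763]
orientation: [-0.707, 0.707, 0.0, -0.0]
force: [-0.4, 0.3, 1.2]
grip_width: 0.222
```

Emit:
servo_tool(deltas=[0,0,0,0,0,0,0,0,0,0,0,0,0,0,0,0,0,0,0,0,0,0,0,0,0,0,0,0,0,0,0,0,0,0,0,0], hand=0.3)

```text
time_s: 18.6
tcp_pos: [0.4821, -0.0256, 0.1764]
orientation: [-0.707, 0.707, 0.0, 0.0]
force: [0.2, -1.0, 0.4]
grip_width: 0.647
```

Emit:
servo_tool(deltas=[0,0,-0.005,0,0,0,0,0,-0.01,0,0,0,0,0,-0.02,0,0,0,0,0,-0.03,0,0,0,0,0,-0.03,0,0,0,0,0,-0.03,0,0,0,0,0,0,0,0,0,0,0,0,0,0,0])

```text
time_s: 19.6
tcp_pos: [0.482, -0.0256, 0.3012]
orientation: [-0.707, 0.707, 0.0, -0.0]
force: [0.4, -0.1, -0.5]
grip_width: 0.651
```

```bash
python3 - <<'E'
from h import *
S=grab('side','side4')
s=env.read_state();print(s['time_s'],s['tcp_pos'],s['force'],s['grip_width'])
a=S['img'][110:270,195:325][...,::-1]
cv2.imwrite('pics/c9.png',cv2.resize(a,None,fx=3.7,fy=3.7,interpolation=cv2.INTER_CUBIC))
E
```

```text
19.65 [ 0.48186502 -0.02554046  0.30080896] [-0.10744842  0.0149504   0.72172022] 0.6534361342116246
```

View pics/c9.png

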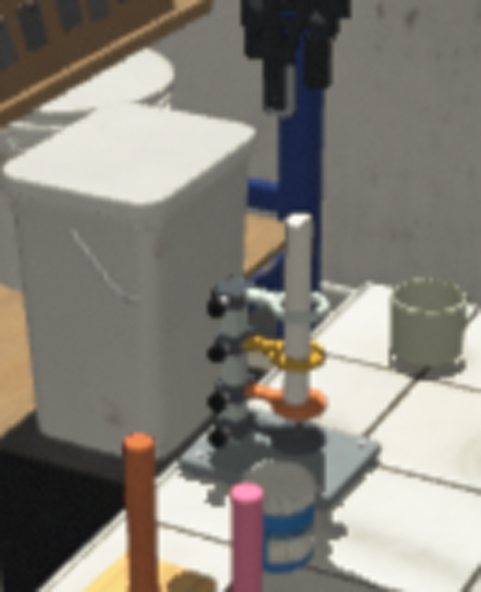

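The rod stands upright on the copper ring, let go and with the gripper clear. The red rod, pot and cup are in place. Handing in.

```bash
python3 -c "
from rig import env
print(env.hand_in())"
```

```text
the job is handed in; nothing more can be done
None
```

I sized the white rod and left it standing on the copper ring. The job was handed in at about 20 s of the 54 s allowed; no verdict is reported.

- **Feeding:** I lifted the rod from the stand and lowered it through the top ring. I lined it up about 2–2.5 mm towards +y for the brass ring, from the pictures. It passed through without touching enough to feel: vertical load change under about 1 N, so no search was needed.
- **Stop:** The copper ring stopped it with the foot about 66 mm above the table. I pressed with about 7 N at the wrist (about 8 N on the ring, with the rod's weight) for just over a second, eased off, let go and lifted clear.
- **Last checks:** The final side picture shows the rod upright through both upper rings with its foot on the copper ring and the gripper well above it. The wrist force was back to about zero. The red rod, pot and cup look unmoved.
- **Disagreements:** The fixed cameras and the wrist camera differed by about 4 mm in x on where the gauge axis is. I lined the rod up against the ring in the pictures instead, shifting 4 mm. One lift command was refused for a miscounted row and resent; nothing moved in between.

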